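Lay the towel bar in its saddles and bolt it in

ROBOT

A 6-joint arm with a two-finger parallel gripper is mounted at the origin on the work surface. World frame = base frame: x ahead of the robot, y to its left, z up, the work surface at z = 0. Lengths are in m, angles in rad, forces in N, time in s.
With the tool pointing down it reaches from about 0.35 to 0.8 m from the base axis. Payload 7.3 kg.
Tool frame: the origin (TCP) lies on the centre line of the jaws, within the pads' length; the fingertips stand 19 mm ahead of it and the grasp point (between the pads) is the TCP; z points along the fingers, y is the line along which they close (so a half turn about z gives the same grasp; the last joint's range is limited). The gripper opens to 85 mm and grips with 20 to 120 N. Pads are 22 mm wide; open, the fingers measure 114 mm over their backs; the gripper's body (76 mm by 85 mm) begins 54 mm behind the grasp point. The pads swing forward as they close: fully open they stand 13 mm farther back than shut.
Start: joints at [1.126, 0.342, 1.524, -0, 1.275, -0.146], TCP at [0.155, 0.502, 0.25] pointing down, gripper open.
Joint ranges: [-2.53, 2.53], [-0.77, 2.02], [0.04, 2.7], [-1, 4.14], [0.28, 2.66], [-3.11, 3.11]. Speed limits (rad/s): [2.57, 2.57, 3.14, 3.14, 3.14, 3.14].

INTERFACE

Orientations are given as a unit quaternion [w, x, y, z].
In Python, from cell import ctrl, vision gives the robot as it stands.
- The arm moves only by the shell command python3 -m crank 'ROWS' [FORCE]. ROWS is a JSON object of lists of equal length, an entry for each row: "twist": the turn, a rotation vector about the tool's x, y, z as a fraction of full scale, a list of three; "xyz": the shift along the tool's x, y, z as a fraction of full scale, a list of three; "grip": the opening, from 0 (shut) to 1 (fully open). A call has 1 to 10 rows; each row is the pose to reach, as a shift and turn from the pose commanded when the call began, along the tool's axes at that moment; what a row does not reach only later rows make up. Full scale, the value 1, is 1 m for a shift and 60 degrees for a turn. A row lasts 1/10 s, in which the tool goes at most 50 mm and 8.59 degrees, less where a joint would pass 70% of its speed; a pose out of reach is approached as far as the arm can. A call with a number of a shift or a turn outside -1 to 1 is refused whole. A call with a gripper value outside its range is refused whole. The fingers move at their own pace and stop on an object; FORCE is the grip in N (left out, the last holds). Time passes only in rows, so rows that repeat a pose let the fingers close. It gives the time, the measured TCP pose, the force, the opening and the grip force at its end, in the units of the state.
- ctrl.state(): the state, without advancing time (a new reading comes with each control period).
- vision.camera(name): name is "scene" or "side" or "wrist"; returns (picture, depth): 480x640x3 uint8, blue, green, red; 480x640 float32, m along the optical axis (not along the pixel's ray), 0 where there is no reading.
- vision.camera_info(name): a dict with "intrinsics" (3x3 intrinsics, pixels), "position" and "attitude" of the camera in the world; the wrist camera has in their place "tool_from_camera" (4x4, takes a point from camera to tool coordinates, whose origin is the TCP and whose axes are the flange's). Camera axes: x right, y down, z forward; pixel columns grow to the right and rows downward; lengths in m; the calibration is good to about 2 mm. A picture is of the moment at which its call begins: read the wrist's pose just before it. camera_info takes no time and is no camera call.
- ctrl.finish_job(): hands the job in; it is judged then, once.
Trained networks look in the newest picture that a camera, given by its name, has taken for a name from the list of things; names that differ only in an ending like _2 or _b are one class to them, and where a whole thing is asked for, a point or a joint stands for the part that bears it (a point fixed in the world has none). Each returns a list of dicts, best first, with "p" (0 to 1); they miss things now and then, are a little off and sometimes report something else, mostly with a low value. They report only what shows in the picture. A call takes as long as a camera call. They do not tell look-alikes from the thing itself.
- vision.trace(camera, name): "pixels" (480x640 bool, what is visible of it) and "xy" ([column, row] in pixels, amid what is visible of it).
The state is a dict: "t": time; "joint_positions": joint angles; "qd": joint speeds; "effort": joint torques, N m; "tcp_pos": TCP position; "eef_rot": TCP orientation; "wrist_force": force on the tool from outside, world axes, zero at the start; "wrist_torque": the same for the moment, N m; "grip_width": opening from 0.0 (shut) to 1.0 (fully open); "grasp_force": force on a finger pad.
Only numpy, scipy, OpenCV 4.12 (cv2) and the standard library are available. Lean on these libraries where they do the work, as an engineer would, in place of code of your own. Each camera call takes 0.05 s, during which the arm holds its last target. There are 200 camera calls.

TASK

Lay the steel hand-towel bar down gently in the two V saddles of the stand, level and with one square end cap outside each saddle, and let go of it. Then slide the barrel bolt across over the bar, fully home in its keeper, so that the bar is locked in. Leave the other things on the granite where they stand.

Things in the scene. Friction and masses are not known exactly. Their poses are not given: they have to be found in the camera images.
- bar: Loose stainless hand-towel bar: round rod 22 mm thick, a square cap (36 x 36, 12 mm thick) on each end, 180 mm long over all, 156 mm between caps, 0.3 kg, ends alike. Lies on the granite (its top is 30 mm above the table), pointing roughly away from the robot, left or right of the stand. Origin: centre of its underside; x along the rod, z up; rod axis 18 mm above the origin.
- bar_mid (a point): Middle of the bar, on the rod's axis; axes as the bar.
- stand: Fixed towel-bar stand: wood base plate (x -80 to 80, y -72 to 218 mm of its frame, 8 mm thick), two steel V saddles, a barrel bolt with keeper at the front saddle, a clear glass shelf over the bolt. Origin: on its underside (granite top), below the midpoint between the saddles; x along the seated bar, away from the robot; y to the left, along the bolt; z up.
- seat_mid (a point): Where the bar's middle (rod axis) is when seated: midway between the saddles, 60 mm above the stand's origin; axes as the stand. The end caps leave 12 mm of play either way along x. Between the saddles it is free down to the base plate.
- saddle_front (a point): Rod axis of the seated bar at the front saddle (nearer the robot), x = -57 mm of the stand; the bolt's axis crosses 22 mm above this point. Saddles: 90 degree V cradles, 18 mm thick along x, mouth about 42 mm wide. At this saddle the mouth lies between the bolt's track (y from 30 to 205 mm) and the keeper, both with tops 93 mm above the stand's origin.
- saddle_rear (a point): Rod axis of the seated bar at the rear saddle, x = +57 mm of the stand.
- keeper (a point): Mouth of the bolt's keeper, a square steel staple to the right of the front saddle: on the bolt's axis, at x = -57, y = -32 mm, 82 mm above the stand's origin; the keeper is 22 mm deep towards -y.
- shelf_edge (a point): Middle of the glass shelf's front lower edge; axes as the stand. From this point the shelf reaches 70 mm to either side along y and 105 mm back along +x, 8 mm thick (x -70 to 35, y 85 to 225, z 214 to 222 mm of the stand), on two thin posts at x = 15 mm, y = 100 and 210 mm. It blocks a tool coming straight down on the bolt's tab; tilt it 25 to 50 degrees.
- bolt (a joint): Travel of the barrel bolt in m: 0 fully drawn (to the left, +y of the stand), 0.09 fully home in the keeper; grows towards -y of the stand. Starts between 0 and 0.018; moves with about 3 N and stays where left. Steel rod 14 mm thick, 160 mm long, axis 82 mm above the stand's origin; passes 4 mm above the seated bar. At 0.042 its tip is over the middle of the saddle.
- bolt_tab (a point): Centre of the bolt's finger tab, moving with the bolt: a flat steel tab 14 mm thick along the stand's y, 24 mm wide, 40 mm long, on a thin stem, leaning 32 degrees from vertical towards the robot (up and towards -x of the stand); its centre is 40 mm from the rod's axis along that lean. The point's axes are the stand's (not leaning).
- pump: Bystander, not to be disturbed. Red pump bottle 70 mm in diameter, 178 mm tall; origin at the centre of its foot.
- ring_dish: Bystander, not to be disturbed. White ceramic dish 90 mm in diameter, 28 mm high; origin at the centre of its foot.
- comb: Bystander, not to be disturbed. Flat black wide-tooth comb 170 x 45 x 8 mm lying flat; x along it.
- nail_brush: Bystander, not to be disturbed. White nail brush 95 x 40 mm, 51 mm high with its bow handle; x along it.
Not all that is in view belongs to the job. Several things have the shape of the bar; the one meant has the colours described above.

How it is judged:
By the outcome, as a careful person would: the job done as asked, in the order asked, and still so for the second after the job is handed in, with the robot touching nothing.
It also fails if it takes over 58 s, if anything falls off the work surface, if the arm or the gripper's body presses on something with over 40 N, if the wrist force passes 120 N, or if a joint passes its speed limit or range.

## Working session

There is one attempt and no reset: what is moved stays moved. The work goes in short steps, Python scripts to look and compute and a shell command to move; the robot and the scene stay as the last step left them, time stands still between calls to the robot, and variables do not carry over. Pictures are saved under pics/ and viewed, at most 10 in all, crops included, and the job is handed in when it is done.

```bash
ls; mkdir -p pics; python3 - <<'E'
from cell import ctrl, vision
import cv2, numpy as np
for c in ["scene","side"]:
    im,d=vision.camera(c); cv2.imwrite(f"pics/{c}0.png",im)
    np.save(f"pics/{c}0.npy",d)
    print(c,vision.camera_info(c))
print(vision.camera_info("wrist")); print(ctrl.state())
E
```

```text
pics
scene {'intrinsics': array([[495.27179552,   0.        , 320.34809223],
       [  0.        , 495.27179552, 233.04901028],
       [  0.        ,   0.        ,   1.        ]]), 'position': array([ 0.9946232 , -0.61808788,  1.05086781]), 'attitude': array([-0.33716905,  0.88330487,  0.30288669, -0.11978815])}
side {'intrinsics': array([[619.12152998,   0.        , 322.76352377],
       [  0.        , 619.12152998, 224.26337194],
       [  0.        ,   0.        ,   1.        ]]), 'position': array([ 0.46323386, -0.93757112,  1.02801813]), 'attitude': array([-0.40202995,  0.91550905, -0.01350521,  0.00571933])}
{'intrinsics': array([[351.75639012,   0.        , 318.52092292],
       [  0.        , 351.75639012, 235.12042507],
       [  0.        ,   0.        ,   1.        ]]), 'tool_from_camera': array([[ 1.56436915e-04, -9.63790237e-01, -2.66661496e-01,
         6.79115066e-02],
       [ 9.99999972e-01,  1.98807932e-04, -1.31898433e-04,
        -2.00608813e-04],
       [ 1.80136843e-04, -2.66661468e-01,  9.63790241e-01,
        -1.23585642e-01],
       [ 0.00000000e+00,  0.00000000e+00,  0.00000000e+00,
         1.00000000e+00]])}
{'t': 0.1, 'joint_positions': array([ 1.12600077e+00,  3.42668451e-01,  1.52491049e+00, -2.58047297e-06,
        1.27535604e+00, -1.45999724e-01]), 'qd': array([-7.55836865e-05, -2.02852600e-03, -3.66475725e-03, -2.69592886e-04,
       -1.05132246e-03, -8.92292905e-04]), 'effort': array([ 1.43584435e-03, -4.34457707e+01, -2.46490932e+01, -2.49234226e-04,
        4.80156057e-03, -1.94792833e-06]), 'tcp_pos': array([0.15438713, 0.50145873, 0.24969127]), 'eef_rot': array([-1.94207867e-04,  1.48842378e-01,  9.88860706e-01, -6.42449615e-04]), 'wrist_force': array([-0.56425767,  0.05257285,  0.01551511]), 'wrist_torque': array([0.02559943, 0.02236802, 0.00598796]), 'grasp_force': 0.0, 'grip_width': 1.0009464244590704}
```

View pics/scene0.png

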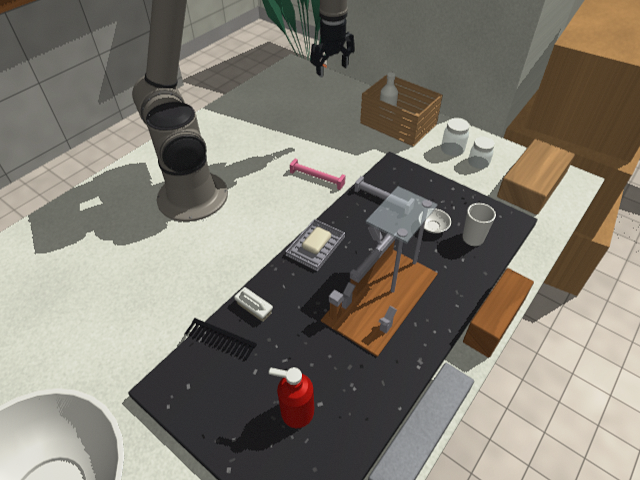

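View pics/side0.png

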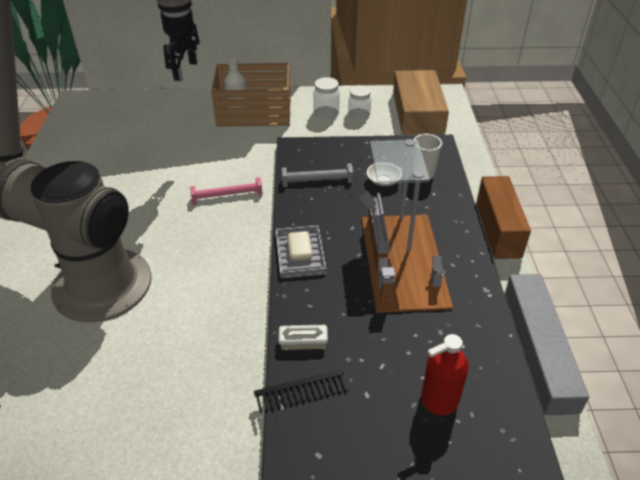

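The scene picture shows the steel bar at about (388,192), left of the stand and partly behind the glass. The side view shows it at (316,176), and the pink bar at (226,190) is a decoy. The stand's plate is around (405,262) in the side view. Next I'll measure both.

```bash
cat > h.py <<'E'
from cell import ctrl, vision
import numpy as np, cv2
from scipy.spatial.transform import Rotation as R
def q(a): return R.from_quat([a[1],a[2],a[3],a[0]])
def cam(c,st=None):
    i=vision.camera_info(c); K=i["intrinsics"]
    if c!="wrist": return K,q(i["attitude"]).as_matrix(),np.array(i["position"])
    T=i["tool_from_camera"]; Rt=q(st["eef_rot"]).as_matrix()
    return K,Rt@T[:3,:3],st["tcp_pos"]+Rt@T[:3,3]
def rays(c,uv,st=None):
    K,Rc,p=cam(c,st); uv=np.atleast_2d(uv).astype(float)
    return np.c_[(uv-K[:2,2])/[K[0,0],K[1,1]],np.ones(len(uv))]@Rc.T,p
def onz(c,uv,z,st=None):
    r,p=rays(c,uv,st); return p+r*((z-p[2])/r[:,2])[:,None]
def cloud(c,m,d,st=None):
    v,u=np.nonzero(m&(d>0)); r,p=rays(c,np.c_[u,v],st); return p+r*d[v,u][:,None]
def proj(c,X,st=None):
    K,Rc,p=cam(c,st); x=(np.atleast_2d(X)-p)@Rc@K.T; return x[:,:2]/x[:,2:]
E
python3 - <<'E'
from h import *
np.set_printoptions(precision=4,suppress=True)
for c in ["scene","side"]:
    d=np.load(f"pics/{c}0.npy")
    im,_=vision.camera(c)
    hsv=cv2.cvtColor(im,cv2.COLOR_BGR2HSV)
    for n in ["bar","stand","bolt_tab","pump","ring_dish","comb","nail_brush"]:
        for r in vision.trace(c,n)[:3]:
            m=r["pixels"]; P=cloud(c,m,d)
            print(c,n,round(r["p"],2),r["xy"],m.sum(),np.median(P,0) if len(P) else "", P.min(0),P.max(0))
            if n=="bar" and r["p"]>.3:
                top=P[(P[:,2]>.01)]; print("  rect",cv2.minAreaRect(top[:,:2].astype(np.float32)), np.percentile(top[:,2],95))
            if n=="stand":
                b=m&(hsv[...,1]>90)&(hsv[...,0]<25); Q=cloud(c,b,d)
                g=np.abs(Q[:,2]-.008)<.006; print("  plate",g.sum(),np.median(Q[g,2]),cv2.minAreaRect(Q[g,:2].astype(np.float32)))
                v,u=np.nonzero(b); Z=onz(c,np.c_[u,v],.008); print("  onz",cv2.minAreaRect(Z[g,:2].astype(np.float32)) if len(g)==len(Z) else len(Z))
E
```

```text
scene bar 0.85 [371.1, 188.6] 325 [0.4425 0.3082 0.0553] [0.3982 0.1242 0.0266] [0.6035 0.3543 0.2529]
  rect ((0.5204471945762634, 0.25926756858825684), (0.1004537045955658, 0.2997559905052185), 49.85521697998047) 0.06581253819989417
scene bar 0.68 [316.0, 174.5] 437 [0.2599 0.2929 0.0253] [ 0.1384  0.2614 -0.0019] [0.3498 0.3292 0.0396]
  rect ((0.2578062117099762, 0.2955775260925293), (0.1814422458410263, 0.03950898349285126), 9.924104690551758) 0.035957037564453787
scene stand 0.7 [385.5, 279.3] 9786 [0.6682 0.0459 0.0406] [ 0.4908 -0.1253  0.024 ] [0.7579 0.3999 0.2605]
  plate 0 nan ((0.0, 0.0), (0.0, 0.0), 0.0)
  onz 5626
scene bolt_tab 0.84 [377.7, 239.8] 349 [0.614  0.0928 0.1196] [ 0.5541 -0.0221  0.0274] [0.6256 0.2008 0.1701]
scene pump 0.9 [293.1, 393.9] 1870 [ 0.7076 -0.3397  0.1481] [ 0.5969 -0.3618  0.0261] [ 0.7316 -0.2669  0.2055]
scene ring_dish 0.64 [437.9, 224.3] 503 [0.6645 0.3242 0.0426] [0.6337 0.1515 0.0267] [0.7066 0.3833 0.2482]
scene comb 0.94 [217.1, 334.5] 1204 [ 0.4437 -0.3043  0.0353] [ 0.3382 -0.3454 -0.003 ] [ 0.5262 -0.264   0.0435]
scene nail_brush
[... 683 characters left out ...]
2145
side stand 0.66 [402.2, 241.0] 10142 [0.6637 0.0407 0.0404] [ 0.572  -0.1286  0.0237] [0.7615 0.4998 0.2588]
  plate 0 nan ((0.0, 0.0), (0.0, 0.0), 0.0)
  onz 5660
side bolt_tab 0.95 [373.4, 207.1] 454 [0.6074 0.0904 0.1198] [ 0.5727 -0.0265  0.0268] [0.6223 0.2729 0.1699]
side pump 0.67 [443.6, 376.5] 2762 [ 0.6853 -0.3493  0.1387] [ 0.6493 -0.366   0.027 ] [ 0.7336 -0.2035  0.2062]
side ring_dish 0.43 [373.7, 173.6] 103 [0.625  0.3181 0.048 ] [0.6108 0.2677 0.0343] [0.6349 0.3408 0.0633]
side comb 0.56 [292.8, 386.4] 1142 [ 0.4285 -0.3023  0.037 ] [ 0.3501 -0.348  -0.0013] [ 0.5241 -0.2605  0.0442]
side nail_brush 0.89 [301.8, 340.2] 1135 [ 0.4442 -0.2055  0.0608] [ 0.3973 -0.2183  0.0274] [ 0.4913 -0.1497  0.0854]
  return _methods._mean(a, axis=axis, dtype=dtype,
  ret = ret.dtype.type(ret / rcount)
```

```bash
python3 - <<'E'
from h import *
np.set_printoptions(precision=4,suppress=True)
g=[]
for c in ["scene","side"]:
    d=np.load(f"pics/{c}0.npy"); im=cv2.imread(f"pics/{c}0.png"); hsv=cv2.cvtColor(im,cv2.COLOR_BGR2HSV)
    A=cloud(c,(im.max(2)<50),d); s=(A[:,0]>.4)&(A[:,0]<.75)&(abs(A[:,1])<.3)&(A[:,2]<.034)
    zg=np.median(A[s,2]); print(c,"granite z",zg)
    vision.camera(c)
    m=vision.trace(c,"stand")[0]["pixels"]
    P=cloud(c,cv2.dilate(m.astype(np.uint8),np.ones((5,5)))>0,d)
    v,u=np.nonzero((cv2.dilate(m.astype(np.uint8),np.ones((5,5)))>0)&(hsv[...,1]>100)&(hsv[...,0]<25)&(hsv[...,2]>50))
    Z=onz(c,np.c_[u,v],zg+.008)
    mm=np.zeros(m.shape,bool); mm[v,u]=1; Q=cloud(c,mm,d); Q=Q[abs(Q[:,2]-zg-.008)<.005]
    print(" plate z",np.median(Q[:,2]),cv2.minAreaRect(Q[:,:2].astype(np.float32)),"\n ",cv2.minAreaRect(Z[:,:2].astype(np.float32)))
    for r in vision.trace(c,"bar")[:1]:
        B=cloud(c,r["pixels"],d); B=B[(B[:,2]>zg+.012)&(B[:,2]<zg+.045)&(B[:,1]<.36)]
        print(" bar",cv2.minAreaRect(B[:,:2].astype(np.float32)),B.min(0),B.max(0))
        for x in np.arange(.39,.59,.01):
            t=B[abs(B[:,0]-x)<.005]
            if len(t): print("   %.2f"%x,len(t),np.median(t,0),t[:,1].min(),t[:,1].max(),t[:,2].max())
E
```

```text
scene granite z 0.029594892444639753
 plate z 0.037645894839071325 ((0.6752383708953857, 0.024340897798538208), (0.1598518043756485, 0.2967546284198761), 1.022368311882019) 
  ((0.6698594093322754, 0.035172730684280396), (0.16886036098003387, 0.3195993900299072), 1.4668476581573486)Traceback (most recent call last):
  File "<stdin>", line 17, in <module>
    return umr_minimum(a, axis, None, out, keepdims, initial, where)
ValueError: zero-size array to reduction operation minimum which has no identity
```

```bash
python3 - <<'E'
from h import *
np.set_printoptions(precision=4,suppress=True)
zg=.03
c="side"
d=np.load(f"pics/{c}0.npy"); im=cv2.imread(f"pics/{c}0.png"); hsv=cv2.cvtColor(im,cv2.COLOR_BGR2HSV)
vision.camera(c)
m=vision.trace(c,"stand")[0]["pixels"]; m=cv2.dilate(m.astype(np.uint8),np.ones((5,5)))>0
Q=cloud(c,m&(hsv[...,1]>100)&(hsv[...,0]<25)&(hsv[...,2]>50),d); Q=Q[abs(Q[:,2]-zg-.008)<.005]
print(" plate z",np.median(Q[:,2]),cv2.minAreaRect(Q[:,:2].astype(np.float32)))
S=cloud(c,m&(hsv[...,1]<60),d)
for lo,hi,n in [(.06,.09,"saddles"),(.105,.13,"bolt")]:
    T=S[(S[:,2]>lo)&(S[:,2]<hi)&(S[:,1]<.15)]; print(n,len(T),T.min(0),T.max(0),np.median(T,0))
for r in vision.trace(c,"bar")[:2]:
    B=cloud(c,r["pixels"],d); B=B[(B[:,2]>zg+.012)&(B[:,2]<zg+.045)&(B[:,0]>.38)]
    if len(B)<50: continue
    print(" bar",cv2.minAreaRect(B[:,:2].astype(np.float32)),B.min(0),B.max(0))
    for x in np.arange(.39,.59,.01):
        t=B[abs(B[:,0]-x)<.005]
        if len(t): print("   %.2f"%x,len(t),np.median(t,0),t[:,1].min(),t[:,1].max(),t[:,2].max())
E
```

```text
plate z 0.03756359438859952 ((0.6713161468505859, 0.02068910002708435), (0.161634624004364, 0.2960606515407562), 1.8050228357315063)
saddles 270 [ 0.6    -0.0926  0.0601] [0.7389 0.1494 0.09  ] [ 0.7214 -0.0438  0.0801]
bolt 716 [ 0.589  -0.1089  0.105 ] [0.6887 0.15   0.1297] [0.6156 0.0264 0.1182]
 bar ((0.4836924374103546, 0.3135705292224884), (0.17957785725593567, 0.04400991275906563), 3.7264227867126465) [0.3931 0.2858 0.042 ] [0.574  0.3357 0.0698]
   0.39 3 [0.3932 0.3252 0.0625] 0.3190034695035294 0.32834971310362626 0.06320802468753461
   0.40 61 [0.3991 0.2951 0.0631] 0.28584317234969137 0.3298850415148634 0.06975501594562017
   0.41 35 [0.4086 0.3019 0.0552] 0.28741852169211957 0.3164529406317792 0.0683146402716609
   0.42 32 [0.4197 0.3048 0.0542] 0.2966096967058961 0.3131985089824115 0.06106939111166687
   0.43 34 [0.4299 0.3051 0.0536] 0.2968669387302191 0.3198401429996619 0.05937027338473233
   0.44 33 [0.4391 0.3059 0.054 ] 0.2988505595905603 0.321203548164792 0.061421690147040686
   0.45 32 [0.4503 0.3067 0.0544] 0.2964257486366758 0.31949717274299083 0.0611046647693
[... 425 characters left out ...]
5237 0.32156880386792064 0.05981879972300108
   0.51 30 [0.5091 0.3097 0.0537] 0.30465344714520415 0.31866474474882056 0.06021616291127807
   0.52 33 [0.5184 0.311  0.054 ] 0.30265768996649534 0.32285994636994453 0.061610954791215033
   0.53 32 [0.5296 0.3116 0.054 ] 0.3029111608739513 0.32747982155188626 0.061230177681632636
   0.54 31 [0.5387 0.3112 0.0533] 0.30299430843417585 0.3274609966738101 0.06053810119357672
   0.55 32 [0.5501 0.3122 0.054 ] 0.3072451728383977 0.32418396623797696 0.0627775354826613
   0.56 42 [0.5616 0.3141 0.0574] 0.30055475902588447 0.32914858844229344 0.06786663149601468
   0.57 53 [0.5689 0.3054 0.0599] 0.29719464607763035 0.33572782188643846 0.06785445086232578
```

```bash
cat >> h.py <<'E'
def tool(yaw,tilt=0):
    """tool y at world angle 90+yaw deg; tool z = down, tilted forward by tilt deg"""
    return R.from_euler("z",yaw,degrees=True)*R.from_euler("y",-tilt,degrees=True)*R.from_matrix([[-1,0,0],[0,1,0],[0,0,-1]])
def go(p,yaw,tilt=0,st=None):
    st=st or ctrl.state(); R0=q(st["eef_rot"])
    s=R0.inv().apply(np.array(p)-st["tcp_pos"]); t=np.degrees((R0.inv()*tool(yaw,tilt)).as_rotvec())/60
    print("xyz",s.round(4),"twist",t.round(4),"rows",np.linalg.norm(s)/.05,np.linalg.norm(t)*60/8.59)
E
python3 -c "
from h import *
print(tool(0,30).apply([0,0,1]))
go([.62,-.02,.36],1.5)"
```

```text
[ 0.5        0.        -0.8660254]
xyz [-0.5984 -0.3616 -0.1097] twist [ 1.000e-04  1.000e-04 -3.103e-01] rows 14.155520043406762 2.167374249464266
```

```bash
python3 -m crank '{"twist":[[0,0,0],[0,0,-0.1],[0,0,-0.2],[0,0,-0.31],[0,0,-0.31],[0,0,-0.31],[0,0,-0.31],[0,0,-0.31],[0,0,-0.31],[0,0,-0.31]],"xyz":[[0,0,-0.05],[-0.01,0,-0.09],[-0.05,-0.03,-0.11],[-0.09,-0.055,-0.11],[-0.13,-0.08,-0.11],[-0.17,-0.105,-0.11],[-0.21,-0.13,-0.11],[-0.25,-0.155,-0.11],[-0.29,-0.18,-0.11],[-0.33,-0.2,-0.11]],"grip":[1,1,1,1,1,1,1,1,1,1]}' 40; python3 -c "
from h import *
go([.62,-.02,.36],1.5)"
```

```text
t: 2.2
tcp_pos: [0.4119, 0.2116, 0.3607]
eef_rot: [0.0, -0.013, 1.0, 0.0]
wrist_force: [0.3, 1.4, 0.1]
grip_width: 1.001
grasp_force: 0.0
xyz [-0.2022 -0.2368  0.0007] twist [ 0.0002  0.0007 -0.0008] rows 6.227241357031428 0.007240797057045724
```

```bash
python3 -m crank '{"twist":[[0,0,0],[0,0,0],[0,0,0],[0,0,0],[0,0,0],[0,0,0],[0,0,0],[0,0,0],[0,0,0],[0,0,0]],"xyz":[[-0.03,-0.035,0],[-0.06,-0.07,0],[-0.09,-0.105,0],[-0.12,-0.14,0],[-0.15,-0.175,0],[-0.18,-0.21,0],[-0.2,-0.235,0],[-0.2,-0.235,0],[-0.2,-0.235,0],[-0.2,-0.235,0]],"grip":[1,1,1,1,1,1,1,1,1,1]}'; python3 - <<'E'
from h import *
np.set_printoptions(precision=4,suppress=True)
st=ctrl.state(); im,d=vision.camera("wrist"); cv2.imwrite("pics/w1.png",im); np.save("pics/w1.npy",d)
import pickle; pickle.dump(st,open("pics/w1.pkl","wb"))
print(st["tcp_pos"],st["eef_rot"])
hsv=cv2.cvtColor(im,cv2.COLOR_BGR2HSV)
m=vision.trace("wrist","stand")[0]["pixels"]
Q=cloud("wrist",(hsv[...,1]>100)&(hsv[...,0]<25)&(hsv[...,2]>50),d,st); Q=Q[abs(Q[:,2]-.038)<.005]
print(np.median(Q[:,2]),cv2.minAreaRect(Q[:,:2].astype(np.float32)))
S=cloud("wrist",m,d,st); np.save("pics/S.npy",S)
for r in vision.trace("wrist","bolt_tab"): print(r["p"],r["xy"],np.median(cloud("wrist",r["pixels"],d,st),0))
E
```

```text
t: 3.2
tcp_pos: [0.6166, -0.0154, 0.3605]
eef_rot: [-0.0, -0.013, 1.0, 0.0]
wrist_force: [-0.2, -0.8, -0.9]
grip_width: 0.996
grasp_force: 0.0
[ 0.6166 -0.0154  0.3605] [-0.     -0.0133  0.9999  0.0002]
0.03808771990366305 ((0.7541950941085815, -0.08411210775375366), (0.31953686475753784, 0.5089327692985535), 1.9187960624694824)
0.59 [417.2, 201.8] [0.6097 0.0917 0.1187]
```

View pics/w1.png

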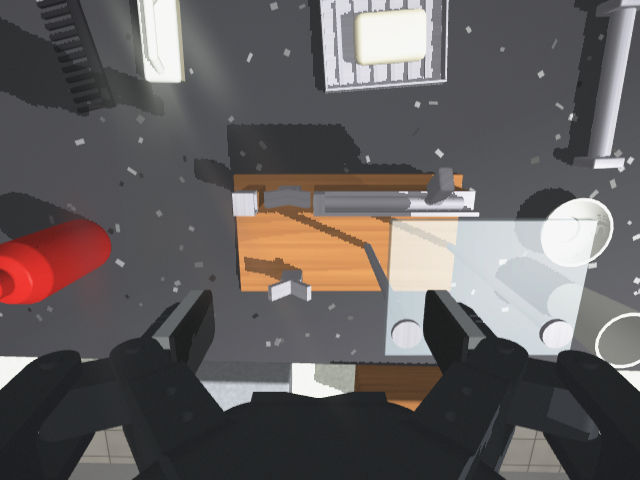

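The wrist view shows the plate spanning (235,175) to (462,292). The keeper is at (244,203), the front V at (288,198), the rear V at (290,288) and the bolt tab at (441,185). I'll fit the stand from the plate edges and the saddle points.

```bash
python3 - <<'E'
from h import *
import pickle
np.set_printoptions(precision=4,suppress=True)
st=pickle.load(open("pics/w1.pkl","rb")); im=cv2.imread("pics/w1.png"); d=np.load("pics/w1.npy")
hsv=cv2.cvtColor(im,cv2.COLOR_BGR2HSV)
M=np.zeros((480,640),bool); M[165:305,220:480]=1
b=M&(hsv[...,1]>100)&(hsv[...,0]<25)&(hsv[...,2]>50)
n,l,s,_=cv2.connectedComponentsWithStats(b.astype(np.uint8)); 
Q=cloud("wrist",b,d,st); Q=Q[abs(Q[:,2]-.038)<.004]
print("plate",np.median(Q[:,2]),cv2.minAreaRect(Q[:,:2].astype(np.float32)),cv2.boxPoints(cv2.minAreaRect(Q[:,:2].astype(np.float32))))
# edge lines in world by per-bin percentiles
def line(a,o,lo,hi,f):
    xs=np.arange(lo,hi,.005); v=[(x,f(Q[abs(Q[:,a]-x)<.0025,o])) for x in xs if (abs(Q[:,a]-x)<.0025).sum()>5]
    v=np.array(v); 
    for _ in range(3):
        k=np.polyfit(v[:,0],v[:,1],1); e=abs(np.polyval(k,v[:,0])-v[:,1]); v=v[e<max(2*np.median(e),.001)]
    return k
for nm,k in [("near x(y)",line(1,0,-.1,.15,np.min)),("far x(y)",line(1,0,-.1,.05,np.max)),("right y(x)",line(0,1,.61,.74,np.min))]: print(nm,k, np.polyval(k,-.05 if 'x(y)' in nm else .675))
P=cloud("wrist",M,d,st)
def box(z0,z1,x0,x1,y0,y1):
    t=P[(P[:,2]>z0)&(P[:,2]<z1)&(P[:,0]>x0)&(P[:,0]<x1)&(P[:,1]>y0)&(P[:,1]<y1)]; print(len(t),t.min(0),t.max(0),np.median(t,0)); return t
r=box(.07,.13,.70,.78,-.1,.0)   # rear saddle
for y in np.arange(-.08,-.01,.004):
    t=r[abs(r[:,1]-y)<.002]; print("%.3f"%y, len(t), t[:,2].max().round(4) if len(t) else '',t[:,0].min().round(4) if len(t) else '',t[:,0].max().round(4) if len(t) else '')
f=box(.07,.14,.59,.65,-.15,-.02)
for y in np.arange(-.12,-.01,.004):
    t=f[abs(f[:,1]-y)<.002]; print("%.3f"%y, len(t), t[:,2].max().round(4) if len(t) else '',t[:,0].min().round(4) if len(t) else '',t[:,0].max().round(4) if len(t) else '')
t=box(.125,.2,.5,.66,.05,.2)
for z in np.arange(.125,.175,.005):
    k=t[abs(t[:,2]-z)<.0025]
    if len(k): print("tab z%.3f"%z,len(k),k.min(0),k.max(0))
E
```

```text
plate 0.0380874022631047 ((0.6711438298225403, 0.02272593230009079), (0.15953272581100464, 0.28922078013420105), 1.6535427570343018) [[ 0.5872  0.165 ]
 [ 0.5956 -0.1241]
 [ 0.755  -0.1195]
 [ 0.7467  0.1696]]
near x(y) [-0.0296  0.5922] 0.5937079328774034
far x(y) [0.0685 0.7478] 0.744342528451712
right y(x) [-0.2688  0.0696] -0.11183658318579522
704 [ 0.7203 -0.0739  0.0701] [ 0.74   -0.0226  0.0967] [ 0.7285 -0.0494  0.0866]
-0.080 0   
-0.076 0   
-0.072 45 0.096 0.7217 0.7399
-0.068 65 0.0967 0.7214 0.74
-0.064 52 0.0928 0.7218 0.7395
-0.060 71 0.0897 0.7217 0.7398
-0.056 64 0.0848 0.7215 0.74
-0.052 48 0.0816 0.7212 0.7393
-0.048 43 0.0767 0.7217 0.7398
-0.044 50 0.0806 0.721 0.7391
-0.040 52 0.085 0.7212 0.739
-0.036 54 0.0885 0.7203 0.7397
-0.032 56 0.0937 0.7206 0.7389
-0.028 58 0.0961 0.7207 0.7386
-0.024 46 0.0953 0.721 0.7389
-0.020 0   
-0.016 0   
-0.012 0   
1571 [ 0.6047 -0.1056  0.07  ] [ 0.6303 -0.02    0.1255] [ 0.6159 -0.0744  0.0941]
-0.120 0   
-0.116 0   
-0.112 0   
-0.108 0   
-0.104 87 0.1248 0.606 0.6303
-0.100 106 0.1244 0.6058 0.63
-0.096 105 0.125 0.6057
[... 573 characters left out ...]
4
-0.016 0   
-0.012 0   
803 [0.572  0.0924 0.1252] [0.6103 0.1066 0.1689] [0.589  0.0961 0.1586]
tab z0.125 3 [0.5908 0.094  0.1252] [0.6063 0.096  0.1263]
tab z0.130 14 [0.5893 0.0929 0.129 ] [0.5992 0.0938 0.1323]
tab z0.135 31 [0.5858 0.0927 0.1328] [0.6103 0.0958 0.1373]
tab z0.140 69 [0.5823 0.0929 0.1377] [0.6102 0.106  0.1424]
tab z0.145 74 [0.5789 0.0926 0.1425] [0.6074 0.1066 0.1475]
tab z0.150 75 [0.5776 0.0925 0.1477] [0.6044 0.1059 0.1524]
tab z0.155 100 [0.572  0.0924 0.1525] [0.6016 0.1056 0.1575]
tab z0.160 197 [0.5728 0.0926 0.1575] [0.5979 0.1062 0.1625]
tab z0.165 197 [0.5779 0.0928 0.1625] [0.5951 0.1065 0.1675]
tab z0.170 43 [0.5854 0.0951 0.1675] [0.5926 0.1054 0.1689]
```

```bash
python3 -c "
from h import *
go([.44,.31,.30],3.3)"
```

```text
xyz [0.1676 0.3299 0.0609] twist [ 0.      0.0008 -0.0289] rows 7.499712034147002 0.20182908868249946
```

```bash
python3 -m crank '{"twist":[[0,0,0],[0,0,0],[0,0,0],[0,0,-0.03],[0,0,-0.03],[0,0,-0.03],[0,0,-0.03],[0,0,-0.03],[0,0,-0.03],[0,0,-0.03]],"xyz":[[0.02,0.04,0],[0.04,0.08,0],[0.06,0.12,0],[0.08,0.16,0],[0.105,0.2,0.01],[0.125,0.24,0.02],[0.145,0.28,0.04],[0.165,0.32,0.055],[0.168,0.33,0.06],[0.168,0.33,0.06]],"grip":[1,1,1,1,1,1,1,1,1,1]}'; python3 - <<'E'
from h import *
np.set_printoptions(precision=4,suppress=True)
st=ctrl.state(); im,d=vision.camera("wrist"); cv2.imwrite("pics/w2.png",im)
print(st["tcp_pos"],st["eef_rot"])
for r in vision.trace("wrist","bar")[:3]:
    B=cloud("wrist",r["pixels"],d,st); print(r["p"],r["xy"],r["pixels"].sum(),np.median(im[r["pixels"]],0))
    B=B[(B[:,2]>.042)&(B[:,2]<.075)]
    print(cv2.minAreaRect(B[:,:2].astype(np.float32)),B.min(0),B.max(0))
    for x in np.arange(B[:,0].min(),B[:,0].max(),.015):
        t=B[abs(B[:,0]-x)<.004]
        if len(t): k=t[t[:,2]>t[:,2].max()-.003]; print("   %.3f"%x,len(t),np.median(k,0),t[:,1].min(),t[:,1].max())
E
```

```text
t: 4.35
tcp_pos: [0.4391, 0.3107, 0.3]
eef_rot: [-0.0, -0.031, 1.0, -0.0]
wrist_force: [0.3, -0.5, 0.4]
grip_width: 0.999
grasp_force: 0.0
[0.4391 0.3107 0.3   ] [-0.0003 -0.0306  0.9995 -0.0002]
0.65 [320.4, 56.7] 2548 [165.  136.  223.5]Traceback (most recent call last):
  File "<stdin>", line 8, in <module>
    return umr_minimum(a, axis, None, out, keepdims, initial, where)
ValueError: zero-size array to reduction operation minimum which has no identity
```

```bash
python3 - <<'E'
from h import *
np.set_printoptions(precision=4,suppress=True)
st=ctrl.state(); im,d=vision.camera("wrist")
B=cloud("wrist",np.ones((480,640),bool),d,st); B=B[(B[:,2]>.045)&(B[:,2]<.075)&(B[:,0]>.385)&(B[:,0]<.59)&(abs(B[:,1]-.31)<.045)]
print(cv2.minAreaRect(B[:,:2].astype(np.float32)),B.min(0),B.max(0))
for x in np.arange(B[:,0].min(),B[:,0].max(),.015):
    t=B[abs(B[:,0]-x)<.004]
    if len(t): k=t[t[:,2]>t[:,2].max()-.003]; print("   %.3f"%x,len(t),np.median(k,0),t[:,1].min(),t[:,1].max())
for r in vision.trace("wrist","bar"): print(r["p"],r["xy"],r["pixels"].sum(),np.median(im[r["pixels"]],0))
E
```

```text
((0.4842360317707062, 0.31707021594047546), (0.18006356060504913, 0.03566782921552658), 3.927309274673462) [0.3935 0.2937 0.045 ] [0.5743 0.3408 0.0683]
   0.393 157 [0.3961 0.3148 0.0658] 0.2937375553651577 0.3289169119128126
   0.408 167 [0.4053 0.3043 0.0658] 0.29411576565253233 0.3253583631504243
   0.423 151 [0.4234 0.3134 0.0588] 0.3028594806559167 0.3233883998984995
   0.438 153 [0.4388 0.3143 0.0585] 0.3036133041757304 0.3243933811346614
   0.453 144 [0.453  0.3153 0.059 ] 0.3044440828279995 0.3254626475622132
   0.468 143 [0.4686 0.3163 0.0588] 0.3052914226814944 0.3265385740472815
   0.483 141 [0.4834 0.3163 0.059 ] 0.30609570214281 0.3275286542112662
   0.498 134 [0.4979 0.3182 0.0585] 0.306863897710431 0.32868458961417724
   0.513 125 [0.5131 0.319  0.0586] 0.30887683115737063 0.3296268460238043
   0.528 128 [0.5288 0.3201 0.059 ] 0.3096839385484549 0.33056368810273196
   0.543 124 [0.5434 0.3209 0.0591] 0.31054806919494576 0.33172520108083914
   0.558 224 [0.562  0.3305 0.0648] 0.3082135440116899 0.33996983451981344
   0.573 104 [0.5715 0.3204 0.0657] 0.30553709998028855 0.3408049948030799
0.57 [323.7, 56.7] 2589 [165. 135. 222.]
0.56 [325.0, 240.1] 3769 [168. 160. 160.]
```

View pics/w2.png

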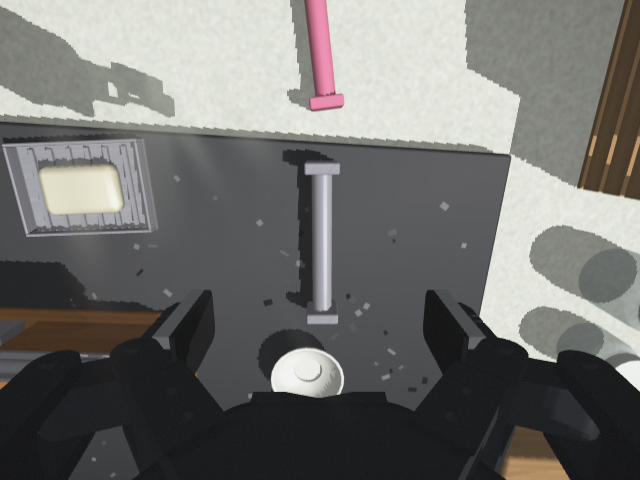

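The wrist view shows the steel bar at (323,240), the pink decoy at (325,50), and the dish at (307,378), clear of the gripper. Now I'll grasp.

```bash
python3 -c "
from h import *
go([.484,.317,.054],3.7)"
```

```text
xyz [-0.0426  0.0062  0.2472] twist [ 0.0003  0.0015 -0.0084] rows 5.0186343143757695 0.05956885597482382
```

```bash
python3 -m crank '{"twist":[[0,0,-0.008],[0,0,-0.008],[0,0,-0.008],[0,0,-0.008],[0,0,-0.008],[0,0,-0.008],[0,0,-0.008],[0,0,-0.008],[0,0,-0.008],[0,0,-0.008]],"xyz":[[-0.02,0.006,0.03],[-0.0426,0.006,0.07],[-0.0426,0.006,0.11],[-0.0426,0.006,0.15],[-0.0426,0.006,0.18],[-0.0426,0.006,0.205],[-0.0426,0.006,0.225],[-0.0426,0.006,0.237],[-0.0426,0.006,0.246],[-0.0426,0.006,0.246]],"grip":[1,1,1,1,1,1,1,1,1,1]}' && python3 -m crank '{"twist":[[0,0,0],[0,0,0],[0,0,0],[0,0,0],[0,0,0],[0,0,0],[0,0,0]],"xyz":[[0,0,0],[0,0,0],[0,0,0],[0,0,0],[0,0,0],[0,0,0],[0,0,0]],"grip":[0.5,0.3,0.2,0.1,0.1,0.1,0.1]}' 60
```

```text
t: 5.55
tcp_pos: [0.483, 0.3171, 0.0538]
eef_rot: [-0.0, -0.032, 0.999, -0.0]
wrist_force: [0.3, -0.8, -0.2]
grip_width: 1.005
grasp_force: 0.0
t: 6.25
tcp_pos: [0.483, 0.3178, 0.0551]
eef_rot: [0.0, -0.033, 0.999, 0.0]
wrist_force: [-0.8, -1.6, 5.4]
grip_width: 0.233
grasp_force: 58.6
```

```bash
python3 -c "
from h import *
go([.483,.3175,.24],3.8)
go([.46,-.05,.24],1.5)"
```

```text
xyz [-1.000e-04 -2.000e-04 -1.849e-01] twist [ 0.0003  0.0009 -0.0005] rows 3.6986000958462055 0.007736996939013577
xyz [ 0.047  -0.3654 -0.1851] twist [0.0003 0.0009 0.0378] rows 8.246538189626852 0.2640247484223568
```

```bash
python3 -m crank '{"twist":[[0,0,0],[0,0,0],[0,0,0],[0,0,0],[0,0,0],[0,0,0.02],[0,0,0.03],[0,0,0.038],[0,0,0.038],[0,0,0.038]],"xyz":[[0,0,-0.01],[0,0,-0.03],[0,0,-0.065],[0,0,-0.105],[0,0,-0.145],[0.005,-0.03,-0.175],[0.01,-0.07,-0.185],[0.015,-0.11,-0.185],[0.02,-0.15,-0.185],[0.025,-0.19,-0.185]],"grip":[0.1,0.1,0.1,0.1,0.1,0.1,0.1,0.1,0.1,0.1]}' && python3 -c "
from h import *
go([.46,-.05,.24],1.5)"
```

```text
t: 7.25
tcp_pos: [0.4695, 0.1251, 0.2395]
eef_rot: [-0.0, -0.013, 1.0, 0.0]
wrist_force: [1.1, -0.1, -2.5]
grip_width: 0.232
grasp_force: 59.2
xyz [ 0.0141 -0.1748 -0.0005] twist [ 0.     -0.0002  0.0002] rows 3.5069969735239015 0.0019196466975841702
```

```bash
python3 -m crank '{"twist":[[0,0,0],[0,0,0],[0,0,0],[0,0,0],[0,0,0],[0,0,0],[0,0,0],[0,0,0],[0,0,0],[0,0,0]],"xyz":[[0.005,-0.04,0],[0.01,-0.08,0],[0.014,-0.12,0],[0.01,-0.16,0],[-0.02,-0.175,0],[-0.06,-0.175,0],[-0.1,-0.175,0],[-0.14,-0.175,0],[-0.18,-0.175,0],[-0.2,-0.175,0]],"grip":[0.1,0.1,0.1,0.1,0.1,0.1,0.1,0.1,0.1,0.1]}' && python3 - <<'E'
from h import *
np.set_printoptions(precision=4,suppress=True)
st=ctrl.state(); im,d=vision.camera("wrist"); cv2.imwrite("pics/w3.png",im)
im2,_=vision.camera("side"); cv2.imwrite("pics/s3.png",im2)
B=cloud("wrist",np.ones((480,640),bool),d,st); B=B[(B[:,2]>.215)&(B[:,2]<.27)&(abs(B[:,1]-st["tcp_pos"][1])<.03)&(B[:,0]<st["tcp_pos"][0]-.02)&(B[:,0]>.5)]
print(st["tcp_pos"],len(B),B.min(0),B.max(0))
for x in np.arange(B[:,0].min(),B[:,0].max(),.012):
    t=B[abs(B[:,0]-x)<.004]
    if len(t): k=t[t[:,2]>t[:,2].max()-.003]; print("   %.3f"%x,len(t),np.median(k,0),t[:,2].max())
go([.6734,-.0498,.12],1.5)
E
```

```text
t: 8.25
tcp_pos: [0.6767, -0.043, 0.2382]
eef_rot: [-0.0, -0.013, 1.0, 0.0]
wrist_force: [-0.8, -0.8, -2.7]
grip_width: 0.234
grasp_force: 59.4
[ 0.6767 -0.043   0.2382] 14965 [ 0.5873 -0.0634  0.2158] [ 0.6567 -0.0273  0.2519]
   0.587 1403 [ 0.5899 -0.044   0.2491] 0.2510770369883588
   0.599 2942 [ 0.5973 -0.0462  0.2492] 0.25137950625832517
   0.611 1511 [ 0.6112 -0.0447  0.2418] 0.24377602663700948
   0.623 1392 [ 0.6234 -0.0445  0.2419] 0.24404114308273964
   0.635 1282 [ 0.6353 -0.044   0.2417] 0.2436440624847821
   0.647 1180 [ 0.6472 -0.0437  0.2418] 0.24403006575689679
xyz [ 0.0028 -0.0068  0.1175] twist [ 0.0006 -0.0013  0.0002] rows 2.355216982544153 0.010142153706125218
```

```bash
python3 -m crank '{"twist":[[0,0,0],[0,0,0],[0,0,0],[0,0,0],[0,0,0],[0,0,0],[0,0,0]],"xyz":[[0.003,-0.007,0.01],[0.003,-0.007,0.035],[0.003,-0.007,0.065],[0.003,-0.007,0.09],[0.003,-0.007,0.107],[0.003,-0.007,0.118],[0.003,-0.007,0.118]],"grip":[0.1,0.1,0.1,0.1,0.1,0.1,0.1]}' && python3 -c "
from h import *
go([.673,-.0498,.097],1.5)"
```

```text
t: 9.05
tcp_pos: [0.6701, -0.0505, 0.1196]
eef_rot: [-0.002, -0.013, 1.0, 0.0]
wrist_force: [0.9, -0.3, -3.1]
grip_width: 0.235
grasp_force: 59.4
xyz [-0.003   0.0007  0.0226] twist [ 0.0008 -0.0037 -0.0007] rows 0.4561153834928092 0.026948140358856117
```

```bash
python3 -m crank '{"twist":[[0,0,0],[0,-0.003,0],[0,-0.003,0],[0,-0.003,0],[0,-0.003,0],[0,-0.003,0],[0,-0.003,0],[0,-0.003,0]],"xyz":[[-0.003,0.0007,0.006],[-0.003,0.0007,0.011],[-0.003,0.0007,0.015],[-0.003,0.0007,0.018],[-0.003,0.0007,0.02],[-0.003,0.0007,0.0215],[-0.003,0.0007,0.0225],[-0.003,0.0007,0.0225]],"grip":[0.1,0.1,0.1,0.1,0.1,0.1,0.1,0.1]}'
```

```text
t: 9.85
tcp_pos: [0.6749, -0.0496, 0.0987]
eef_rot: [0.002, -0.013, 1.0, 0.0]
wrist_force: [-0.2, -0.6, -2.4]
grip_width: 0.235
grasp_force: 59.4
```

```bash
python3 -m crank '{"twist":[[0,0,0],[0,0,0],[0,0,0],[0,0,0],[0,0,0]],"xyz":[[0,0,0],[0,0,0],[0,0,0.001],[0,0,0.001],[0,0,0.001]],"grip":[0.1,0.1,0.1,0.1,0.1]}'
```

```text
t: 10.35
tcp_pos: [0.6749, -0.0496, 0.0978]
eef_rot: [0.002, -0.013, 1.0, 0.0]
wrist_force: [0.2, 0.5, -4.1]
grip_width: 0.236
grasp_force: 59.4
```

```bash
python3 -m crank '{"twist":[[0,0,0],[0,0,0],[0,0,0]],"xyz":[[0,0,0.001],[0,0,0.001],[0,0,0.001]],"grip":[0.1,0.1,0.1]}'
```

```text
t: 10.65
tcp_pos: [0.675, -0.0495, 0.0972]
eef_rot: [0.002, -0.013, 1.0, 0.0]
wrist_force: [-0.4, 1.2, 0.7]
grip_width: 0.233
grasp_force: 59.8
```

```bash
python3 -m crank '{"twist":[[0,0,0],[0,0,0],[0,0,0],[0,0,0],[0,0,0],[0,0,0],[0,0,0]],"xyz":[[0,0,0.0006],[0,0,0.0006],[0,0,0.0006],[0,0,0.0006],[0,0,0.0006],[0,0,0.0006],[0,0,0.0006]],"grip":[0.1,0.1,0.25,0.3,0.35,0.5,0.6]}' 20 && python3 - <<'E'
from h import *
np.set_printoptions(precision=4,suppress=True)
go([.675,-.0496,.25],1.5)
E
```

```text
t: 11.35
tcp_pos: [0.6749, -0.0497, 0.0959]
eef_rot: [0.001, -0.013, 1.0, 0.0]
wrist_force: [-0.3, -0.5, -0.7]
grip_width: 0.6
grasp_force: 0.0
xyz [-0.0006  0.0001 -0.1541] twist [ 0.0001  0.0028 -0.0004] rows 3.0816125544867647 0.019816199748407582
```

```bash
python3 -m crank '{"twist":[[0,0,0],[0,0,0],[0,0,0],[0,0,0],[0,0,0],[0,0,0],[0,0,0],[0,0,0],[0,0,0],[0,0,0]],"xyz":[[0,0,-0.01],[0,0,-0.03],[0,0,-0.07],[0,0,-0.11],[0,0,-0.15],[0.02,0.01,-0.19],[0.05,0.02,-0.21],[0.07,0.03,-0.22],[0.07,0.03,-0.22],[0.07,0.03,-0.22]],"grip":[0.6,0.6,0.6,0.6,0.6,0.6,0.6,0.6,0.6,0.6]}' && python3 - <<'E'
from h import *
np.set_printoptions(precision=4,suppress=True)
st=ctrl.state(); im,d=vision.camera("wrist"); cv2.imwrite("pics/w4.png",im)
A=cloud("wrist",np.ones((480,640),bool),d,st)
B=A[(A[:,2]>.088)&(A[:,2]<.115)&(abs(A[:,1]+.05)<.02)&(A[:,0]<.78)&(A[:,0]>.56)]
print(len(B),B.min(0),B.max(0))
for x in np.arange(B[:,0].min(),B[:,0].max(),.012):
    t=B[abs(B[:,0]-x)<.004]
    if len(t): k=t[t[:,2]>t[:,2].max()-.003]; print("   %.3f"%x,len(t),np.median(k,0))
t=A[(A[:,2]>.135)&(A[:,2]<.18)&(A[:,0]<.62)&(A[:,0]>.55)&(A[:,1]>.06)&(A[:,1]<.14)]; print("tab",len(t),t.min(0),t.max(0))
E
```

```text
t: 12.35
tcp_pos: [0.6035, -0.0214, 0.317]
eef_rot: [0.003, -0.013, 1.0, -0.0]
wrist_force: [0.6, 0.5, -0.4]
grip_width: 0.601
grasp_force: 0.0
4316 [ 0.5858 -0.0699  0.088 ] [ 0.766  -0.03    0.1105]
   0.586 240 [ 0.5883 -0.0501  0.1081]
   0.598 211 [ 0.5958 -0.0538  0.1079]
   0.610 249 [ 0.6099 -0.0516  0.1005]
   0.622 256 [ 0.6219 -0.0515  0.1005]
   0.634 167 [ 0.6334 -0.0509  0.1009]
   0.646 159 [ 0.6458 -0.0504  0.1004]
   0.658 152 [ 0.658  -0.0494  0.1005]
   0.670 142 [ 0.6701 -0.0493  0.1006]
   0.682 141 [ 0.6818 -0.0493  0.1007]
   0.694 149 [ 0.6936 -0.0491  0.1005]
   0.706 139 [ 0.7058 -0.0481  0.1006]
   0.718 146 [ 0.7178 -0.0485  0.1007]
   0.730 210 [ 0.7298 -0.0479  0.1004]
   0.742 144 [ 0.7419 -0.0479  0.1003]
   0.754 374 [ 0.756  -0.0484  0.1077]
   0.766 90 [ 0.7633 -0.0494  0.1082]
tab 1014 [0.572  0.092  0.1351] [0.6098 0.1069 0.169 ]
```

View pics/w4.png

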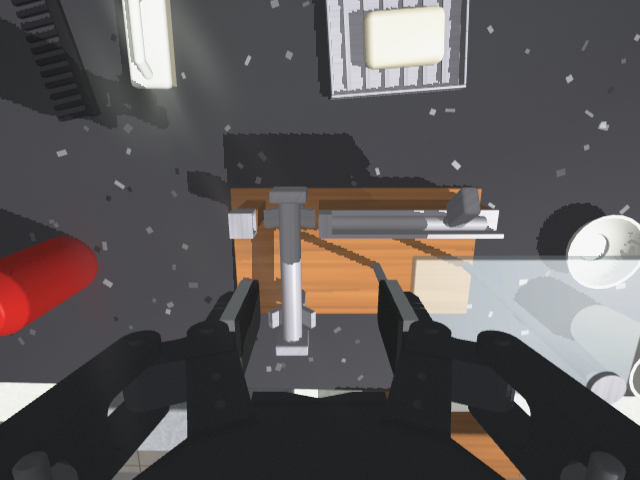

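The picture shows the bar seated across both saddles, with its caps at (289,193) and (292,350), outside each saddle; the depth gives it as level. The bolt tab is at (463,207), and I'll approach it with the tool tilted.

```bash
python3 -c "
from h import *
a=np.radians(38); u=np.array([-np.sin(a),0,np.cos(a)]); t=np.array([.591,.0995,.146])
print(t+.118*u,t+.008*u)
go(t+.118*u,1.5,38)"
```

```text
[0.51835195 0.0995     0.23898527] [0.58607471 0.0995     0.15230409]
xyz [0.0825 0.1233 0.0768] twist [-2.000e-04 -6.299e-01 -3.000e-04] rows 3.3410478198901536 4.3999576212946065
```

```bash
python3 -m crank '{"twist":[[0,0,0],[0,-0.05,0],[0,-0.15,0],[0,-0.27,0],[0,-0.39,0],[0,-0.51,0],[0,-0.6,0],[0,-0.63,0],[0,-0.63,0],[0,-0.63,0]],"xyz":[[0.03,0,0],[0.06,0.01,0],[0.085,0.03,0],[0.09,0.06,0],[0.09,0.09,0.01],[0.085,0.12,0.03],[0.0825,0.123,0.055],[0.0825,0.123,0.076],[0.0825,0.123,0.076],[0.0825,0.123,0.076]],"grip":[0.6,0.6,0.6,0.6,0.6,0.6,0.6,0.6,0.6,0.6]}' && python3 - <<'E'
from h import *
np.set_printoptions(precision=4,suppress=True)
st=ctrl.state(); im,d=vision.camera("wrist"); cv2.imwrite("pics/w5.png",im)
A=cloud("wrist",np.ones((480,640),bool),d,st)
t=A[(A[:,2]>.135)&(A[:,2]<.18)&(A[:,0]<.62)&(A[:,0]>.55)&(A[:,1]>.06)&(A[:,1]<.14)]; print("tab",len(t),t.min(0),t.max(0))
print(st["joint_positions"])
a=np.radians(38); go([.5861,.0995,.1523],1.5,38)
E
```

```text
t: 13.4
tcp_pos: [0.5189, 0.0991, 0.2397]
eef_rot: [0.325, -0.012, 0.946, 0.004]
wrist_force: [-0.1, 1.0, 0.2]
grip_width: 0.604
grasp_force: 0.0
tab 889 [0.5707 0.0929 0.1351] [0.5913 0.1071 0.169 ]
[ 0.0534  0.1121  2.0625 -0.0572  0.3065 -1.4942]
xyz [ 0.0022 -0.0013  0.1107] twist [-0.0006  0.0004 -0.0008] rows 2.214504980848453 0.007534464238133644
```

View pics/w5.png

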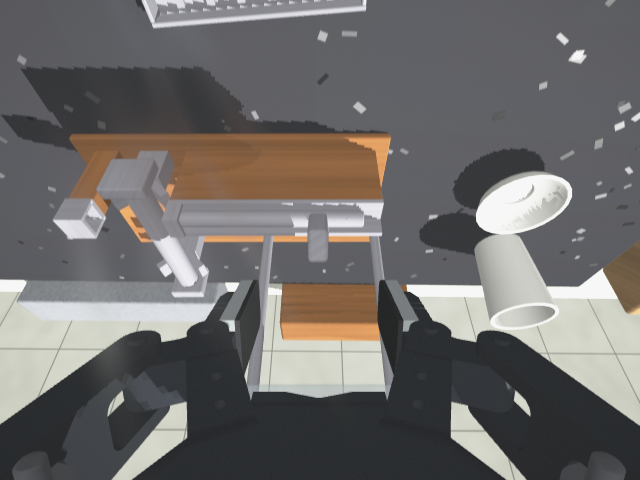

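The tab is at (318,237), centred between the open fingers, and the shelf posts are well behind it. I'll advance in stages because joint 5 is close to its limit.

```bash
python3 -m crank '{"twist":[[0,0,0],[0,0,0],[0,0,0],[0,0,0]],"xyz":[[0.001,-0.001,0.02],[0.002,-0.001,0.045],[0.002,-0.001,0.06],[0.002,-0.001,0.06]],"grip":[0.6,0.6,0.6,0.6]}' && python3 - <<'E'
from h import *
np.set_printoptions(precision=4,suppress=True)
print(ctrl.state()["joint_positions"])
go([.5861,.0995,.1523],1.5,38)
E
```

```text
t: 13.85
tcp_pos: [0.5602, 0.1009, 0.211]
eef_rot: [0.312, -0.011, 0.95, 0.002]
wrist_force: [-0.6, 0.1, -0.6]
grip_width: 0.599
grasp_force: 0.0
[ 0.0545  0.2328  1.9901 -0.0742  0.2848 -1.4756]
xyz [ 0.014  -0.0019  0.0626] twist [-0.0039 -0.027  -0.0011] rows 1.2843042336673196 0.1908565108497423
```

```bash
python3 - <<'E'
from h import *
np.set_printoptions(precision=4,suppress=True)
go([.5585,.0995,.196],1.5,33)
go([.585,.0995,.1552],1.5,33)
E
```

```text
xyz [ 0.0103 -0.0013  0.0111] twist [-0.0038  0.0563 -0.0012] rows 0.30370875000204256 0.3943103319179896
xyz [ 0.0132 -0.0018  0.0597] twist [-0.0038  0.0563 -0.0012] rows 1.2223803141475593 0.3943103319179896
```

```bash
python3 -m crank '{"twist":[[0,0.083,0],[0,0.083,0],[0,0.083,0],[0,0.083,0]],"xyz":[[-0.006,0.001,-0.001],[-0.006,0.001,-0.001],[-0.006,0.001,-0.001],[-0.006,0.001,-0.001]],"grip":[0.6,0.6,0.6,0.6]}' && python3 - <<'E'
from h import *
np.set_printoptions(precision=4,suppress=True)
print(ctrl.state()["joint_positions"])
go([.585,.0995,.1552],1.5,33)
E
```

```text
t: 14.25
tcp_pos: [0.5614, 0.1024, 0.2145]
eef_rot: [0.27, -0.012, 0.963, 0.002]
wrist_force: [0.2, 1.6, 0.5]
grip_width: 0.598
grasp_force: 0.0
[ 0.056   0.2436  1.9116 -0.0446  0.4393 -1.5043]
xyz [ 0.0108 -0.0033  0.0629] twist [-0.0033 -0.027  -0.0006] rows 1.2775018660561082 0.18983393435119225
```

```bash
python3 -m crank '{"twist":[[0,-0.01,0],[0,-0.02,0],[-0.003,-0.02,0],[-0.003,-0.02,0],[-0.003,-0.02,0]],"xyz":[[0.01,-0.0033,0.01],[0.0108,-0.0033,0.025],[0.0108,-0.0033,0.045],[0.0108,-0.0033,0.0625],[0.0108,-0.0033,0.0625]],"grip":[0.6,0.6,0.6,0.6,0.6]}' && python3 - <<'E'
from h import *
np.set_printoptions(precision=4,suppress=True)
print(ctrl.state()["joint_positions"])
go([.585,.0995,.1552],1.5,33)
E
```

```text
t: 14.75
tcp_pos: [0.5861, 0.0999, 0.1574]
eef_rot: [0.276, -0.012, 0.961, 0.003]
wrist_force: [0.9, 0.1, 0.3]
grip_width: 0.602
grasp_force: 0.0
[ 0.0455  0.3685  1.933  -0.0401  0.282  -1.5152]
xyz [ 0.0021 -0.0003  0.0013] twist [-0.0009 -0.0168 -0.0007] rows 0.04909923524251969 0.1174251800686219
```

```bash
python3 -m crank '{"twist":[[0,0.03,0],[0,0.03,0],[0,0.03,0],[0,0.03,0],[0,0.03,0],[0,0.03,0],[0,0.03,0],[0,0.03,0]],"xyz":[[0,0,0],[0,0,0.001],[0,0,0.001],[0,0,0.001],[0,0,0.001],[0,0,0.001],[0,0,0.001],[0,0,0.001]],"grip":[0.6,0.6,0.4,0.2,0.05,0.05,0.05,0.05]}' 40 && python3 - <<'E'
from h import *
np.set_printoptions(precision=4,suppress=True)
st=ctrl.state();print(st["joint_positions"])
y=np.radians(1.6); p=st["tcp_pos"]
go(p+.07*np.array([np.sin(y),-np.cos(y),0]),1.5,30)
E
```

```text
t: 15.55
tcp_pos: [0.5869, 0.1001, 0.1586]
eef_rot: [0.262, -0.012, 0.965, 0.003]
wrist_force: [-5.8, -1.0, 6.0]
grip_width: 0.156
grasp_force: 41.0
[ 0.0454  0.3712  1.9065 -0.0317  0.3344 -1.5238]
xyz [-0.0001 -0.07    0.0001] twist [-0.0007  0.0058 -0.0004] rows 1.3999999999999997 0.04092037433342886
```

```bash
python3 -m crank '{"twist":[[0,0,0],[0,0,0],[0,0,0],[0,0,0],[0,0,0],[0,0,0],[0,0,0],[0,0,0]],"xyz":[[0,-0.005,0],[0,-0.015,0],[0,-0.025,0],[0,-0.035,0],[0,-0.045,0],[0,-0.055,0],[0,-0.065,0],[0,-0.065,0]],"grip":[0.05,0.05,0.05,0.05,0.05,0.05,0.05,0.05]}'; python3 -c "
from h import *
print(ctrl.state()['joint_positions'])"
```

```text
t: 16.35
tcp_pos: [0.5887, 0.0342, 0.1586]
eef_rot: [0.262, -0.012, 0.965, 0.003]
wrist_force: [-5.3, -3.2, 5.4]
grip_width: 0.155
grasp_force: 41.0
[-0.10448688  0.35970343  1.92619564  0.19715762  0.33542241 -1.86895466]
```

```bash
for i in 1; do python3 -m crank '{"twist":[[0,0,0],[0,0,0],[0,0,0]],"xyz":[[0,-0.003,0],[0,-0.006,0],[0,-0.006,0]],"grip":[0.05,0.05,0.05]}'; done; python3 -m crank '{"twist":[[0,0,0],[0,0,0],[0,0,0]],"xyz":[[0,-0.002,0],[0,-0.004,0],[0,-0.004,0]],"grip":[0.05,0.05,0.05]}'
```

```text
t: 16.65
tcp_pos: [0.5888, 0.029, 0.1585]
eef_rot: [0.262, -0.012, 0.965, 0.003]
wrist_force: [-3.9, 0.2, 6.0]
grip_width: 0.157
grasp_force: 41.0
t: 16.95
tcp_pos: [0.589, 0.0253, 0.1586]
eef_rot: [0.262, -0.012, 0.965, 0.003]
wrist_force: [-4.9, 0.4, 5.0]
grip_width: 0.152
grasp_force: 41.0
```

```bash
python3 -m crank '{"twist":[[0,0,0],[0,0,0],[0,0,0]],"xyz":[[0,-0.002,0],[0,-0.003,0],[0,-0.003,0]],"grip":[0.05,0.05,0.05]}'; python3 -m crank '{"twist":[[0,0,0],[0,0,0],[0,0,0]],"xyz":[[0,-0.002,0],[0,-0.003,0],[0,-0.003,0]],"grip":[0.05,0.05,0.05]}'
```

```text
t: 17.25
tcp_pos: [0.589, 0.0231, 0.1586]
eef_rot: [0.262, -0.013, 0.965, 0.004]
wrist_force: [-4.3, 6.6, 6.1]
grip_width: 0.158
grasp_force: 41.0
t: 17.55
tcp_pos: [0.5889, 0.0229, 0.1586]
eef_rot: [0.261, -0.013, 0.965, 0.005]
wrist_force: [-0.4, 23.4, 5.4]
grip_width: 0.157
grasp_force: 41.0
```

```bash
python3 -m crank '{"twist":[[0,0,0],[0,0,0],[0,0,0]],"xyz":[[0,-0.002,0],[0,-0.003,0],[0,-0.003,0]],"grip":[0.05,0.05,0.05]}'; python3 -c "
from h import *
print(ctrl.state()['wrist_force'])"
```

```text
t: 17.85
tcp_pos: [0.5889, 0.0227, 0.1586]
eef_rot: [0.261, -0.014, 0.965, 0.007]
wrist_force: [4.1, 40.8, 4.5]
grip_width: 0.153
grasp_force: 41.0
[ 4.11845551 40.82758857  4.53517839]
```

The bolt has hit its stop after 77 mm of travel. I'll take the load off, release, and back away along the tool axis.

```bash
python3 -m crank '{"twist":[[0,0,0],[0,0,0],[0,0,0],[0,0,0],[0,0,0],[0,0,0],[0,0,0]],"xyz":[[0,0.003,0],[0,0.006,0],[0,0.006,0],[0,0.006,0],[0,0.006,0],[0,0.006,0],[0,0.006,0]],"grip":[0.05,0.05,0.05,0.2,0.4,0.6,0.6]}' && python3 -m crank '{"twist":[[0,0,0],[0,0,0],[0,0,0],[0,0,0],[0,0,0],[0,0,0],[0,0,0]],"xyz":[[0,0,-0.02],[0,0,-0.05],[0,0,-0.09],[0,0,-0.13],[0,0,-0.16],[0,0,-0.16],[0,0,-0.16]],"grip":[0.6,0.6,0.6,0.6,0.6,0.6,0.6]}' && python3 - <<'E'
from h import *
np.set_printoptions(precision=4,suppress=True)
st=ctrl.state(); im,d=vision.camera("wrist"); cv2.imwrite("pics/w6.png",im)
A=cloud("wrist",np.ones((480,640),bool),d,st)
t=A[(A[:,2]>.135)&(A[:,2]<.18)&(A[:,0]<.62)&(A[:,0]>.55)&(A[:,1]>-.04)&(A[:,1]<.14)]; print("tab",len(t),t.min(0),t.max(0))
B=A[(A[:,2]>.088)&(A[:,2]<.112)&(abs(A[:,1]+.05)<.025)&(A[:,0]<.78)&(A[:,0]>.56)]; print("bar",B.min(0),B.max(0))
im2,_=vision.camera("side"); cv2.imwrite("pics/s6.png",cv2.resize(im2[120:440,240:520],None,fx=2,fy=1.8))
E
```

```text
t: 18.55
tcp_pos: [0.5892, 0.0218, 0.1581]
eef_rot: [0.262, -0.012, 0.965, 0.003]
wrist_force: [-0.7, -0.1, 0.2]
grip_width: 0.6
grasp_force: 0.0
t: 19.25
tcp_pos: [0.5084, 0.0199, 0.2968]
eef_rot: [0.262, -0.012, 0.965, 0.003]
wrist_force: [-0.3, 0.1, -0.9]
grip_width: 0.601
grasp_force: 0.0
tab 534 [0.573  0.0161 0.135 ] [0.5943 0.03   0.1687]
bar [ 0.585 -0.075  0.088] [ 0.7666 -0.0251  0.112 ]
```

View pics/w6.png

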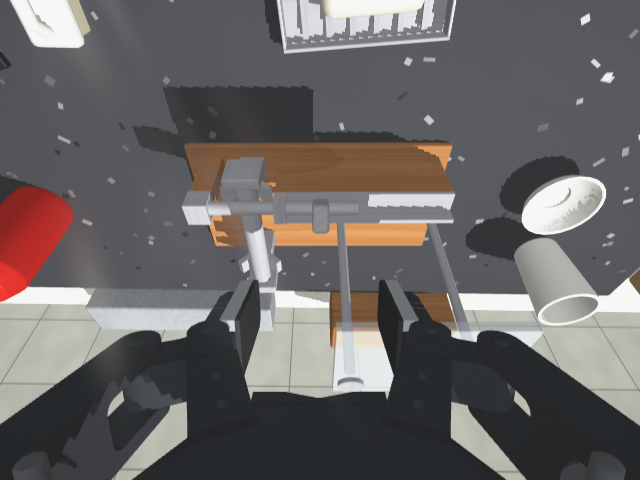

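View pics/s6.png

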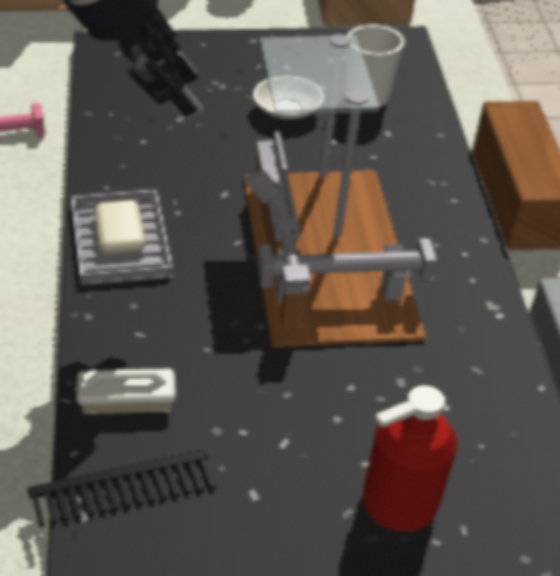

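The wrist view shows the bolt lying over the bar and meeting the keeper at (197,208), with the tab at (320,215). I'll use the rod's tail position to confirm it is fully home: it should be at stand y ≈ 0.112, against 0.128 if it were only at the keeper mouth.

```bash
python3 - <<'E'
from h import *
np.set_printoptions(precision=4,suppress=True)
o=np.array([.6734,-.0498,.03]); S=R.from_euler("z",1.5,degrees=True)
st=ctrl.state(); im,d=vision.camera("wrist")
A=S.inv().apply(cloud("wrist",np.ones((480,640),bool),d,st)-o)
for y in np.arange(-.06,.21,.006):
    t=A[(abs(A[:,1]-y)<.003)&(abs(A[:,0]+.057)<.004)&(A[:,2]<.11)]; print("%.3f"%y,len(t),np.percentile(t[:,2],[50,90]) if len(t) else '')
E
```

```text
-0.060 20 [0.0084 0.0095]
-0.054 17 [0.0929 0.0937]
-0.048 40 [0.0932 0.0937]
-0.042 37 [0.0934 0.0938]
-0.036 44 [0.0931 0.0939]
-0.030 179 [0.0563 0.0894]
-0.024 65 [0.0881 0.0893]
-0.018 88 [0.0653 0.0891]
-0.012 62 [0.0884 0.0891]
-0.006 66 [0.0881 0.0892]
-0.000 70 [0.0879 0.0895]
0.006 75 [0.0874 0.0893]
0.012 124 [0.0617 0.0889]
0.018 106 [0.0636 0.0892]
0.024 107 [0.0645 0.0889]
0.030 41 [0.0891 0.0938]
0.036 40 [0.0933 0.0938]
0.042 52 [0.09   0.0935]
0.048 48 [0.0883 0.0891]
0.054 46 [0.0884 0.0894]
0.060 52 [0.0885 0.0895]
0.066 30 [0.0883 0.0896]
0.072 0 
0.078 0 
0.084 33 [0.0886 0.0893]
0.090 43 [0.0887 0.0893]
0.096 42 [0.0888 0.0894]
0.102 41 [0.0887 0.0896]
0.108 42 [0.0888 0.0896]
0.114 32 [0.0753 0.088 ]
0.120 38 [0.0753 0.0761]
0.126 39 [0.0752 0.0759]
0.132 38 [0.0753 0.0758]
0.138 38 [0.075  0.0758]
0.144 38 [0.0752 0.0757]
0.150 42 [0.0752 0.0762]
0.156 33 [0.0753 0.0763]
0.162 37 [0.0752 0.0758]
0.168 38 [0.0754 0.0759]
0.174 39 [0.0752 0.0758]
0.180 39 [0.0751 0.0761]
0.186 39 [0.0754 0.0763]
0.192 36 [0.0753 0.0758]
0.198 36 [0.0752 0.0761]
0.204 29 [0.0753 0.0761]
```

The tail ends at about y = 0.112, so the bolt is fully home. The bar is level and the robot is clear, so I'm handing the job in.

```bash
python3 -c "
from cell import ctrl
print(ctrl.finish_job())"
```

```text
the job is handed in; nothing more can be done
None
```

The steel bar lies level in both V saddles with one cap outside each, the barrel bolt is fully home in its keeper over it, and I handed the job in at about 19 s of the 58 s limit without disturbing the other things.

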